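Unlock the medicine box and hold its latch open

ROBOT

A 6-joint arm with a two-finger parallel gripper is mounted at the origin on a cart in front of the work surface, level with it; the furniture and walls round the work are solid. World frame = base frame: x ahead of the robot, y to its left, z up, the work surface at z = 0. Lengths are in mm, angles in rad, forces in N, time in s.
With the tool pointing down it reaches from about 350 to 975 mm from the base axis. Payload 7.1 kg.
Tool frame: the origin (TCP) lies midway between the tips of the shut fingers; the grasp point (between the pads) lies 19 mm behind it (ctrl.grip_point_offset is the distance from the TCP to the grasp point, in mm); z points along the fingers, y is the line along which they close (so a half turn about z gives the same grasp; the last joint's range is limited). The gripper opens to 88 mm and grips with 3 to 60 N. Pads are 20 mm wide; open, the fingers measure 115 mm over their backs; the gripper's body (75 mm by 178 mm) begins 61 mm behind the grasp point.
Start: joints at [1.327, 0.423, 1.63, -0, 1.089, -0.019], TCP at [139.288, 609.265, 222.675] pointing down, gripper open.
Joint ranges: [-3, 3], [-0.9, 2.11], [0.09, 2.58], [-1.31, 4.45], [0.11, 2.69], [-2.54, 2.54]. Speed limits (rad/s): [2.39, 2.39, 3.01, 3.14, 3.14, 3.14].

INTERFACE

Orientations are given as a rotation vector (axis times angle).
In Python, from workcell import get_obs, optics, close_job, spotter, ctrl gives the robot as it stands. The module is installed in compiled form; this text tells all that it offers.
- The arm moves only by the tool move_arm, never from a script. Its argument "rows" is a list of rows, each a list of 5 numbers: the shift along the tool's x, y, z in cm, then the turn about the tool's z in degrees, then the opening in per cent of the stroke, from 0 (shut) to 100 (fully open). A call has 1 to 10 rows; each row shifts and turns the commanded pose from where the row before left it, along the tool's axes as they then stand; what a row does not reach is not made up. A row lasts 1/8 s, in which the tool goes at most 62.5 mm and 10.7 degrees, less where a joint would pass 70% of its speed; a pose out of reach is approached as far as the arm can. A call with a gripper value outside its range is refused whole. The fingers move at their own pace and stop on an object; the grip force is fixed at half the most. Time passes only in rows, so rows that do not move let the fingers close. It gives the time, the measured TCP pose, the force, the opening and the grip force at its end, in the units of the state.
- get_obs(): the state, without advancing time (a new reading comes with each control period).
- optics.get_image(name): name is "side" or "top"; returns the picture (384x512x3 uint8, blue, green, red); there is no depth.
- optics.calibration(name): a dict with "camera_matrix" (3x3 intrinsics, pixels), "xyz" and "orientation" of the camera in the world. Camera axes: x right, y down, z forward; pixel columns grow to the right and rows downward; lengths in mm; the calibration is good to about 2 mm. A picture is of the moment at which its call begins. calibration takes no time and is no camera call.
- close_job(): hands the job in; it is judged then, once.
Trained networks look in the newest picture that a camera, given by its name, has taken for a name from the list of things; names that differ only in an ending like _2 or _b are one class to them, and where a whole thing is asked for, a point or a joint stands for the part that bears it (a point fixed in the world has none). Each returns a list of dicts, best first, with "conf" (0 to 1); they miss things now and then, are a little off and sometimes report something else, mostly with a low value. They report only what shows in the picture. A call takes as long as a camera call. They do not tell look-alikes from the thing itself.
- spotter.find_in(camera, label): "point" ([column, row] in pixels, amid what is visible of it).
- spotter.regions_of(camera, label): "region" (384x512 bool, what is visible of it) and "point" ([column, row] in pixels, amid what is visible of it).
The state is a dict: "t": time; "qpos": joint angles; "qvel": joint speeds; "joint_torque": joint torques, N m; "ee_pos": TCP position; "orientation": TCP orientation; "ft_force": force on the tool from outside, world axes, zero at the start; "moment": the same for the moment, N m; "width": finger opening in mm; "grasp_force": force on a finger pad.
Only numpy, scipy, OpenCV 4.12 (cv2) and the standard library are available. Lean on these libraries where they do the work, as an engineer would, in place of code of your own. Each camera call takes 0.05 s, during which the arm holds its last target. There are 200 camera calls.

TASK

Unlock the medicine box for me: slide the little dust cover on the lock all the way off the keyhole, take the key with the round head from the wooden key block, push it fully home past the sticky pins and turn it a quarter turn clockwise as far as it goes. The latch springs back when the key is let go, so finish while still gripping the key and holding it turned; leave the other two keys in the block and don't disturb the mug or the spice jar.

Things in the scene. Friction and masses are not known exactly. Their poses are not given: they have to be found in the camera images.
- medicine_box: grey steel box 160 (x) x 200 (y) x 77 mm high, raised cross on the lid; does not move. Origin: centre of its underside; x runs from the front (robot side) to the hinges. On its front deck is a steel lock case 44 x 88, centred at x -50, y 0; its flat face is 95 above the worktop and carries two rails along y, 5.5 high, inner edges 27 apart.
- keyhole (a point): centre of the keyhole in the lock case's face (box frame -50, 18, 95 mm), axes as the box. A slot straight down, 13.6 long (box y) x 5.6 wide (box x), through a fixed plate 10 thick into the turning plug. The key can turn only once its bit is below that plate; fully home its collar is on the face, tip 31 below it. Turned, it cannot be pulled out.
- cover_tab (a point): middle of the black finger tab on the dust cover: tab 18 (box x) x 9 (box y) x 14 high, its middle 10 and top 17 mm above the lock case's face. It stands on the cover plate, whose top is 3.5 above the face. Shut, the tab is 24 mm from the keyhole towards the box's -y. Axes as the box.
- dust_cover (a joint): how far the dust cover is slid, m: 0 shut over the keyhole, 0.024 fully open at its stop; it slides towards the box's -y, needs about 1.5 N and stays where it is left
- lock_cylinder (a joint): turn of the plug, rad: 0 at rest, 1.571 at its stop, a quarter turn clockwise from above. A spring turns it back with 0.03 N m at rest, 0.13 at the stop. The key has some 10 degrees of play. Two pairs of sticky sprung pins grip the bit from 18 and 24 mm below the face on: a straight push past takes 10 to 25 N, less when wiggled 1 mm to and fro along the slot.
- latch_bolt (a joint): how far the brass latch bolt is drawn back out of the keeper on the lid, m: 0 latched, 0.012 fully drawn; geared to the cylinder
- key_block: oak block 60 (x) x 142 (y) x 45 mm high that does not move, origin: centre of its underside. Three slots in a row along its y at -42, 0 and 42 mm; in each a key stands upright, head up, its width along the block's y, collar resting on the block's top. Which key is in which slot varies.
- key_round: the box's key, upright; black head: round disc 34 across, 9 thick. Origin: its tip, pointing down; z up, x across the thickness, y across the width; same after half a turn. From the tip, mm: bit 12 wide, 4 thick, 14 tall, rounded tip; stem 4.4 thick; collar 12 across from 31 to 34; head 40 to 74, centre 57. 35 g. Stands loosely in the block, tip 14 above the worktop.
- key_square: another key of the same make, with a rectangular head 24 wide, 30 tall, 9 thick; origin at its tip, axes as the round-headed key
- key_slim: another key of the same make, with a slim bar head 14 wide, 32 tall, 9 thick; origin at its tip, axes as the round-headed key
- mug: white mug, 78 across, 97 high, standing behind the key block; origin at its underside
- spice_jar: glass spice jar with red cap, 45 across, 106 high, standing near the mug; origin: centre of its underside
There are look-alikes about, which are no part of the job. What is shaped like the key_round but turquoise or white is not meant.

How it is judged:
By the outcome, as a careful person would: the job done as asked, in the order asked, and still so for the second after the job is handed in, while the arm keeps its last pose, push and grip.
It also fails if it takes over 72 s, if anything falls off the work surface, if the arm or the gripper's body presses on something with over 40 N, if the wrist force passes 120 N, or if a joint passes its speed limit or range.

## Working session

There is one attempt and no reset: what is moved stays moved. The work goes in short steps, Python scripts to look and compute and a tool call to move; the robot and the scene stay as the last step left them, time stands still between calls to the robot, and variables do not carry over. Pictures are saved under pics/ and viewed, at most 10 in all, crops included, and the job is handed in when it is done.

Besides the shell and the picture viewer there is one more tool, called after "Request:" as a command line: name --pt "numbers of a row" for each row, then --argument value for the rest. move_arm: Moves the arm, as the interface text tells. Its arguments: {"type":"object","properties":{"rows":{"type":"array","items":{"type":"array","items":{"type":"number"}}}},"required":["rows"]}

```bash
mkdir -p pics; cat > h.py <<'E'
import numpy as np, cv2
from scipy.spatial.transform import Rotation as R
from workcell import get_obs, optics, close_job, spotter, ctrl
E
python3 - <<'E'
from h import *
for n in ("side","top"):
    im=optics.get_image(n); cv2.imwrite(f"pics/{n}0.png",im)
    c=optics.calibration(n); print(n,np.round(c["camera_matrix"],1).tolist(),c["xyz"],c["orientation"])
    for l in ("key_round","key_square","key_slim","cover_tab","keyhole","medicine_box","key_block","mug","spice_jar"):
        print(l,[(np.round(d["point"],1).tolist(),round(d["conf"],2)) for d in spotter.find_in(n,l)][:4])
print(get_obs(),ctrl.grip_point_offset)
E
```

```text
side [[492.2, 0.0, 247.3], [0.0, 492.2, 192.1], [0.0, 0.0, 1.0]] [328.41643921 570.31288955 689.11467332] [-0.41503881  2.66685408 -1.2888319 ]
key_round [([277.2, 179.0], 0.66), ([268.2, 196.8], 0.56)]
key_square [([327.0, 175.5], 0.47)]
key_slim [([319.9, 165.5], 0.56)]
cover_tab [([281.0, 241.5], 0.54), ([319.2, 200.3], 0.18)]
keyhole [([253.1, 263.2], 0.8), ([320.6, 200.1], 0.39)]
medicine_box [([250.1, 261.6], 0.85), ([261.7, 251.1], 0.73), ([281.7, 242.4], 0.24)]
key_block [([320.6, 202.4], 0.62)]
mug [([241.4, 158.0], 0.6)]
spice_jar [([215.3, 187.3], 0.57)]
top [[392.0, 0.0, 257.3], [0.0, 392.0, 198.5], [0.0, 0.0, 1.0]] [ 409.18678563 -162.95341877  997.81626197] [-2.12540689  2.12544655 -0.1643558 ]
key_round [([305.3, 210.0], 0.48)]
key_square [([311.6, 252.5], 0.4)]
key_slim []
cover_tab [([203.4, 238.1], 0.76)]
keyhole [([205.6, 220.7], 0.7)]
medicine_box [([207.5, 220.1], 0.56)]
key_block [([307.1, 252.6], 0.63)]
mug [([322.5, 171.8], 0.74), ([202.0, 238.6], 0.17)]
spice_jar [([270.2, 164.8], 0.95), ([323.2, 171.6], 0.63)]
{'t': 1.0, 'qpos': array([ 1.32697784e+00,  4.23106432e-01,  1.62990193e+00,  8.06038032e-07,
        1.08860831e+00, -1.90456411e-02]), 'qvel': array([-0.00085635, -0.00073952,  0.00058263, -0.00051924,  0.00068957,
       -0.00056667]), 'joint_torque': array([ 9.44583189e-04, -5.44588566e+01, -2.74052793e+01,  6.45209290e-02,
        1.67893030e-02, -1.90839685e-06]), 'ee_pos': array([139.30064578, 609.25749527, 222.67028359]), 'orientation': array([-3.52329715e-01, -3.12176936e+00,  3.72505308e-05]), 'ft_force': array([ 0.31329468,  0.50500883, -0.05034935]), 'moment': array([ 0.0168361 , -0.00177618,  0.0033773 ]), 'grasp_force': 0.0, 'width': 87.6228118875515} 18.700000000000003
```

View pics/side0.png

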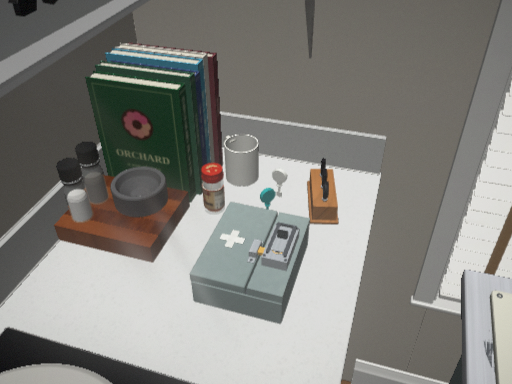

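View pics/top0.png

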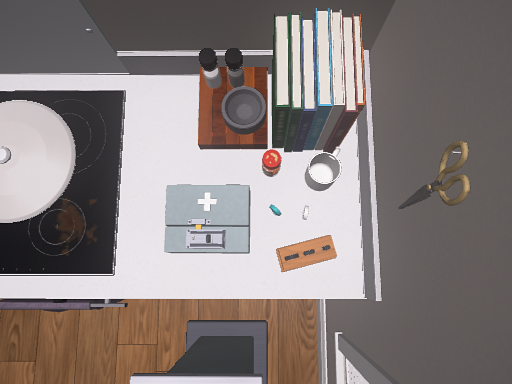

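The side view shows the box near (250,258) with its lock at (281,243), and the block with black keys at about (322,190). The turquoise key (267,195) and white key (279,178) are the decoys. In the top view the lock is at (205,239) and the block at (307,253). I'll zoom in on both.

```bash
python3 - <<'E'
from h import *
s=cv2.imread("pics/side0.png"); t=cv2.imread("pics/top0.png")
a=cv2.resize(s[150:230,295:350],(0,0),fx=7,fy=7,interpolation=cv2.INTER_CUBIC)
b=cv2.resize(s[215:275,240:305],(0,0),fx=6,fy=6,interpolation=cv2.INTER_CUBIC)
cv2.imwrite("pics/z1.png",np.hstack([a,cv2.copyMakeBorder(b,0,a.shape[0]-b.shape[0],0,0,cv2.BORDER_CONSTANT)]))
a=cv2.resize(t[225:280,265:345],(0,0),fx=9,fy=5*1.8,interpolation=cv2.INTER_CUBIC)
a=cv2.resize(t[228:276,270:345],(0,0),fx=6,fy=6,interpolation=cv2.INTER_CUBIC)
b=cv2.resize(t[212:260,180:235],(0,0),fx=6,fy=6,interpolation=cv2.INTER_CUBIC)
cv2.imwrite("pics/z2.png",np.hstack([a,b]))
E
```

```text
(no output)
```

View pics/z1.png

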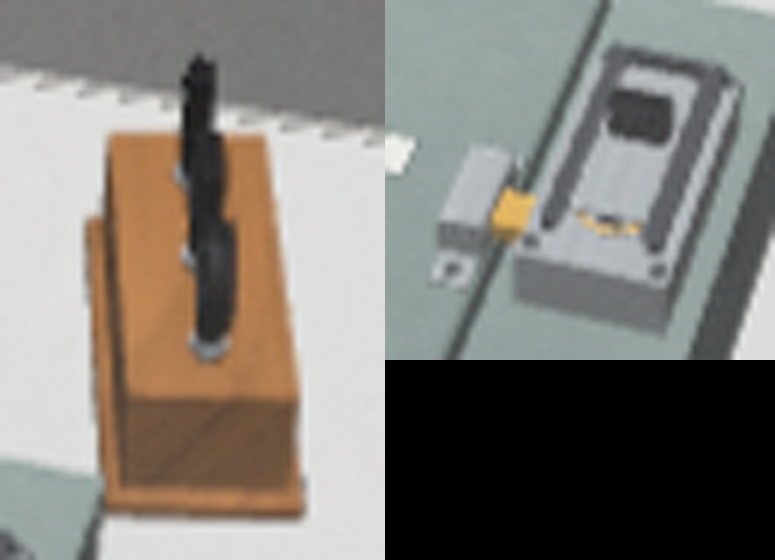

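View pics/z2.png

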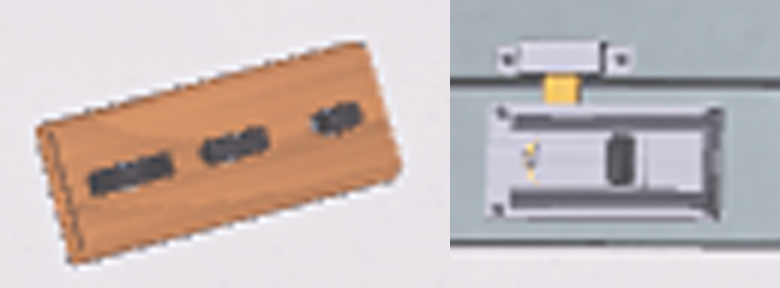

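In the zooms, the wide round-edged head is the slot nearest the box: (326,191) in side and (292,257) in top. The square key is in the middle and the slim one at the far end. The tab is at (282.5,234) in side and (208.4,238.7) in top, and the brass keyhole arc is on its +y side. Next I'll triangulate these.

```bash
cat >> h.py <<'E'
def ray(n,p):
    c=optics.calibration(n); d=R.from_rotvec(c["orientation"]).as_matrix()@np.linalg.inv(c["camera_matrix"])@[p[0],p[1],1]
    return np.array(c["xyz"]),d/np.linalg.norm(d)
def atz(n,p,z):
    o,d=ray(n,p); return o+d*(z-o[2])/d[2]
def tri(a,b):
    o1,d1=ray("side",a); o2,d2=ray("top",b)
    s=np.linalg.lstsq(np.c_[d1,-d2],o2-o1,rcond=None)[0]; p,q=o1+s[0]*d1,o2+s[1]*d2
    return (p+q)/2,np.linalg.norm(p-q)
def pix(n,P):
    c=optics.calibration(n); q=np.array(c["camera_matrix"])@R.from_rotvec(c["orientation"]).as_matrix().T@(np.array(P,float)-c["xyz"]); return q[:2]/q[2]
E
python3 - <<'E'
from h import *
np.set_printoptions(precision=1,suppress=True)
Z=lambda u,v:(270+u/6-.4,228+v/6-.4); L=lambda u,v:(180+(u-450)/6-.4,212+v/6-.4)
S1=lambda u,v:(295+u/7-.4,150+v/7-.4); S2=lambda u,v:(240+(u-385)/6-.4,215+v/6-.4)
for n,a,b in (("round",S1(218,285),Z(130,174)),("square",S1(208,175),Z(235,146)),("slim",S1(200,90),Z(336,117)),("tab",S2(642,115),L(620,160))):
    print(n,*tri(a,b),"z80:",atz("top",b,80),"z71:",atz("side",a,71))
print("block corners z45",[atz("top",Z(*q),45)[:2] for q in ((38,125),(365,42),(402,165),(72,262))])
print("tab top",atz("top",L(620,160),112),atz("side",S2(642,115),107))
print("case corners z95",[atz("top",L(*q),95)[:2] for q in ((490,107),(722,107),(722,217),(490,217))])
print("rails",[atz("top",L(*q),100)[:2] for q in ((515,122),(708,122),(515,200),(708,200))])
# lid/box outline in top
r=spotter.regions_of
optics.get_image("top")
for l in ("medicine_box","key_block"):
    g=r("top",l)[0]; m=g["region"].astype(np.uint8)
    c=max(cv2.findContours(m,0,2)[0],key=cv2.contourArea); q=cv2.boxPoints(cv2.minAreaRect(c))
    w=np.array([atz("top",x,77 if l[0]=="m" else 45)[:2] for x in q]); print(l,m.sum(),w.tolist(),w.mean(0)); e=np.roll(w,-1,0)-w
    print([(np.linalg.norm(x),np.degrees(np.arctan2(x[1],x[0]))) for x in e])
E
```

```text
round [ 430.7 -227.9   67.7] 0.37965188074142137 z80: [ 430.2 -227.    80. ] z71: [ 430.3 -223.6   71. ]
square [ 441.7 -267.9   76.9] 1.391504042781287 z80: [ 440.9 -267.7   80. ] z71: [ 443.5 -275.9   71. ]
slim [ 452.5 -306.9   79.8] 0.7208705806473497 z80: [ 452.1 -306.9   80. ] z71: [ 454.6 -319.4   71. ]
tab [471.5 -36.5 106.4] 1.6897439265126317 z80: [472.5 -32.9  80. ] z71: [481.1 -73.3  71. ]
block corners z45 [array([ 450.5, -192.8]), array([ 483.8, -324.9]), array([ 434.7, -338.1]), array([ 396.3, -206. ])]
tab top [470.3 -37.4 112. ] [472.2 -35.8 107. ]
case corners z95 [array([491.8,  15.7]), array([491.8, -73.9]), array([449.7, -74.5]), array([449.7,  14.3])]
rails [array([485.6,   4.9]), array([485.6, -69.1]), array([455.9,   4. ]), array([455.9, -69.6])]
medicine_box 5860 [[602.9547134412021, 76.53307076132995], [602.5459745991492, -130.63375234761986], [438.4811208899605, -131.37042611348693], [438.31669599269094, 69.65659878616029]] [520.6 -29. ]
[(np.float64(207.1672263281427), np.float64(-90.11304406677458)), (np.float64(164.0665075841343), np.float64(-179.74273579591954)), (np.float64(201.027092143199), np.float64(90.04686360236526)), (np.float64(164.78156042531447), np.float64(2.391695191883144))]
key_block 1215 [[449.16162187486714, -190.74045909242798], [485.80930745891396, -325.9304755620473], [430.0770413102128, -339.4102471927847], [394.03719251511416, -205.52990245867636]] [ 439.8 -265.4]
[(np.float64(140.0692450601598), np.float64(-74.83261721465826)), (np.float64(57.33925124455755), np.float64(-166.40318808953865)), (np.float64(138.64637538463552), np.float64(105.06654905445866)), (np.float64(57.07390250650349), np.float64(15.018324095268607))]
```

Each measurement agrees with what it should be. The round key is at (430,-227) with yaw 15°, the tab is at (471,-36.5), z about 106, and the box yaw is about 0. I'm moving towards the tab now.

Request:
move_arm --pt "-3.9 -4.6 0 0 35" --pt "-3.9 -4.6 0 0 35" --pt "-3.9 -4.6 0 0 35" --pt "-3.9 -4.6 0 0 35" --pt "-3.9 -4.6 0 0 35" --pt "-3.9 -4.6 0 0 35" --pt "-3.9 -4.6 0 0 35" --pt "-3.9 -4.6 0 0 35" --pt "-3.9 -4.6 0 0 35" --pt "-3.9 -4.6 0 0 35"

```text
t: 2.4
ee_pos: [417.8, 72.0, 223.1]
orientation: [0.352, 3.121, 0.001]
ft_force: [0.6, 0.1, 0.6]
width: 30.7
grasp_force: 0.0
```

Request:
move_arm --pt "-3.85 -4.75 0 0 35" --pt "-3.85 -4.75 0 0 35" --pt "0 0 3 -6.45 35" --pt "0 0 4 -6.45 35" --pt "0 0 0 0 35" --pt "0 0 0 0 35"

```text
t: 3.15
ee_pos: [471.5, -35.8, 153.7]
orientation: [0.002, 3.141, -0.0]
ft_force: [0.4, 0.1, 0.8]
width: 30.6
grasp_force: 0.0
```

```bash
python3 - <<'E'
from h import *
s=optics.get_image("side");t=optics.get_image("top")
a=cv2.resize(s[190:270,240:320],(0,0),fx=5,fy=5,interpolation=cv2.INTER_CUBIC)
b=cv2.resize(t[200:264,180:240],(0,0),fx=6,fy=6,interpolation=cv2.INTER_CUBIC)
cv2.imwrite("pics/a1.png",np.hstack([a,cv2.copyMakeBorder(b,0,a.shape[0]-b.shape[0],0,0,cv2.BORDER_CONSTANT)]))
o=get_obs();print(o["t"],o["ee_pos"],R.from_rotvec(o["orientation"]).as_matrix().round(3),o["qpos"],o["ft_force"])
E
```

```text
3.25 [471.94882077 -35.7326296  154.22371509] [[-1.     0.     0.003]
 [ 0.     1.    -0.   ]
 [-0.003 -0.    -1.   ]] [-1.00701369e-01  3.03960817e-01  2.01217199e+00 -2.64174887e-05
  8.22741286e-01 -1.67098870e+00] [-0.46294377  1.00985491  0.20549138]
```

View pics/a1.png

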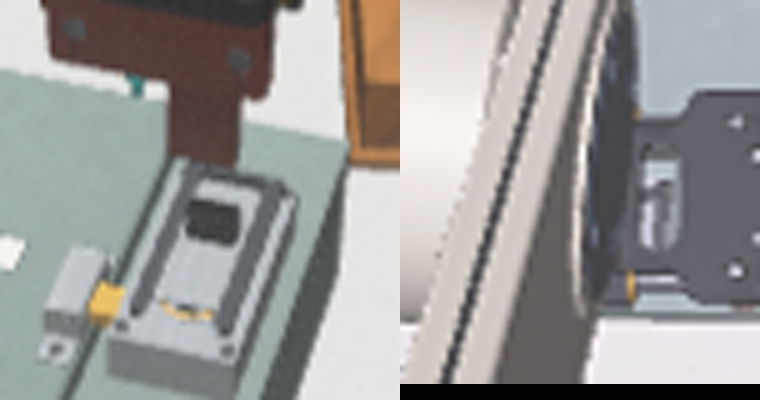

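The fingers hang above the tab (side crop, tab at about (212,222)). I'll descend astride it and grip.

Request:
move_arm --pt "0 0 2.5 0 35" --pt "0 0 1.5 0 35" --pt "0 0 0.95 0 35" --pt "0 0 0 0 35" --pt "0 0 0 0 0" --pt "0 0 0 0 0" --pt "0 0 0 0 0" --pt "0 0 0 0 0"

```text
t: 4.25
ee_pos: [471.2, -36.0, 103.6]
orientation: [-0.0, 3.141, -0.0]
ft_force: [-0.3, -0.9, 4.2]
width: 9.1
grasp_force: 30.0
```

Request:
move_arm --pt "0 -0.5 0 0 0" --pt "0 -0.5 0 0 0" --pt "0 -0.5 0 0 0" --pt "0 -0.5 0 0 0" --pt "0 -0.4 0 0 0" --pt "0 -0.2 0 0 0" --pt "0 0 0 0 0"

```text
t: 5.12
ee_pos: [471.0, -59.2, 103.6]
orientation: [0.003, 3.141, 0.007]
ft_force: [1.0, 21.8, 7.8]
width: 8.6
grasp_force: 30.0
```

Request:
move_arm --pt "0 0.2 0 0 0" --pt "0 0 0 0 35" --pt "0 0 0 0 35" --pt "0 0 0 0 35" --pt "0 0 -3 0 35" --pt "0 0 -5 0 35" --pt "0 0 0 0 35"

```text
t: 6.0
ee_pos: [473.1, -60.4, 186.2]
orientation: [-0.0, 3.135, -0.002]
ft_force: [0.6, -1.0, -0.3]
width: 30.5
grasp_force: 0.0
```

Request:
move_arm --pt "1.37 -5.57 0 0 35" --pt "1.37 -5.57 0 0 35" --pt "1.37 -5.57 0 0 35" --pt "0 0 0.7 10.65 35" --pt "0 0 0.7 10.65 35" --pt "0 0 0.7 10.65 35" --pt "0 0 0.7 10.65 35" --pt "0 0 0.7 10.65 35" --pt "0 0 0.7 10.65 35" --pt "0 0 0.7 10.65 35"

```text
t: 7.25
ee_pos: [429.0, -226.7, 132.7]
orientation: [-1.909, -2.493, 0.0]
ft_force: [0.0, -0.1, -0.8]
width: 30.9
grasp_force: 0.0
```

Request:
move_arm --pt "0 0 0 0 35" --pt "0 0 0 0 35"

```text
t: 7.5
ee_pos: [429.5, -226.9, 133.8]
orientation: [-1.897, -2.503, 0.0]
ft_force: [-0.2, 0.4, -0.4]
width: 31.0
grasp_force: 0.0
```

```bash
python3 - <<'E'
from h import *
s=optics.get_image("side");t=optics.get_image("top")
a=cv2.resize(s[130:270,240:350],(0,0),fx=4,fy=4,interpolation=cv2.INTER_CUBIC)
b=cv2.resize(s[215:275,250:310],(0,0),fx=5,fy=5,interpolation=cv2.INTER_CUBIC)
cv2.imwrite("pics/b1.png",np.hstack([a,cv2.copyMakeBorder(b,0,a.shape[0]-b.shape[0],0,0,cv2.BORDER_CONSTANT)]))
cv2.imwrite("pics/top1.png",t); cv2.imwrite("pics/side1.png",s)
o=get_obs();print(o["t"],o["ee_pos"],R.from_rotvec(o["orientation"]).as_matrix().round(3)[:,1],o["qpos"])
print([(x["point"],x["conf"]) for x in spotter.find_in("side","keyhole")],[(x["point"],x["conf"]) for x in spotter.find_in("top","keyhole")])
E
```

```text
7.6 [ 429.74191629 -227.00649114  134.13632784] [ 0.963  0.269 -0.   ] [-5.10460300e-01  3.55773606e-01  1.99619812e+00 -2.18112415e-05
  7.89684491e-01 -7.82702175e-01]
[([251.5, 262.3], 0.89)] [([206.8, 218.7], 0.88)]
```

View pics/b1.png

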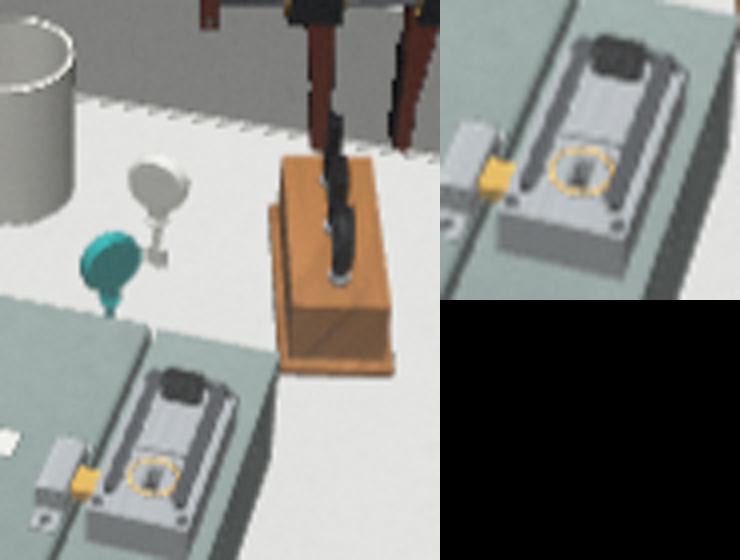

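The dust cover is fully open, with the brass ring and slot at side (277.8,248.6). The round key stands at about (325,190), below the open fingers at about (331,165). Next: check the key position and the keyhole estimate.

```bash
python3 - <<'E'
from h import *
o=get_obs();e=o["ee_pos"]; y=R.from_rotvec(o["orientation"]).as_matrix()[:,1]
print("tips side",pix("side",e+19*y),pix("side",e-19*y),"key head proj",pix("side",[430.3,-227.3,71]))
s=cv2.imread("pics/side1.png"); h=cv2.cvtColor(s,cv2.COLOR_BGR2HSV)
m=cv2.inRange(h[238:262,266:290],(10,70,90),(35,255,255)); ys,xs=np.nonzero(m); print(len(xs))
k=cv2.fitEllipse(np.c_[xs,ys].astype(np.float32)); c=(k[0][0]+266,k[0][1]+238); print(k,c,atz("side",c,95),"pred",pix("side",[471,-11.5,95]))
# round key: red of block excluded: dark pixels
g=s[175:205,310:340].max(2)<75; n,l,st,ce=cv2.connectedComponentsWithStats(g.astype(np.uint8)); print(st.tolist())
E
```

```text
tips side [319.25995452 163.65929335] [338.82264201 163.92301888] key head proj [326.10496664 189.24011107]
24
((12.026169776916504, 10.953303337097168), (8.47931957244873, 12.351736068725586), 92.55773162841797) (278.0261697769165, 248.95330333709717) [472.61984366  -9.78196492  95.        ] pred [279.2142228  248.46835683]
[[0, 0, 30, 30, 782], [12, 0, 6, 24, 118]]
```

Request:
move_arm --pt "0 0 3 0 35" --pt "0 0 2.5 0 35" --pt "0 0 1.5 0 35" --pt "0 0 0.7 0 35" --pt "0 0 0 0 35" --pt "0 0 0 0 0" --pt "0 0 0 0 0" --pt "0 0 0 0 0" --pt "0 0 0 0 0"

```text
t: 8.82
ee_pos: [430.2, -227.2, 57.6]
orientation: [1.902, 2.499, 0.0]
ft_force: [-0.3, 0.9, 3.6]
width: 8.7
grasp_force: 30.0
```

Request:
move_arm --pt "0 0 -1 0 0" --pt "0 0 -1.5 0 0" --pt "0 0 -2 0 0" --pt "0 0 -3.5 0 0" --pt "0 0 -4 0 0" --pt "0 0 0 0 0" --pt "0 0 0 0 0"

```text
t: 9.7
ee_pos: [429.1, -226.8, 177.2]
orientation: [-1.902, -2.5, 0.0]
ft_force: [0.6, 1.0, 0.2]
width: 9.0
grasp_force: 30.0
```

Request:
move_arm --pt "4.93 2.45 0 0 0" --pt "4.93 2.45 0 0 0" --pt "4.93 2.45 0 0 0" --pt "4.93 2.45 0 0 0" --pt "0 0 0.5 7.7 0" --pt "0 0 1 7.7 0" --pt "0 0 0 0 0" --pt "0 0 0 0 0" --pt "0 0 0 0 0"

```text
t: 10.82
ee_pos: [471.6, -11.0, 162.2]
orientation: [-2.219, -2.224, 0.0]
ft_force: [-0.0, -0.2, 1.1]
width: 9.1
grasp_force: 30.0
```

```bash
python3 - <<'E'
from h import *
s=optics.get_image("side");t=optics.get_image("top")
a=cv2.resize(s[200:280,250:310],(0,0),fx=7,fy=7,interpolation=cv2.INTER_CUBIC)
b=cv2.resize(t[205:260,170:225],(0,0),fx=6,fy=6,interpolation=cv2.INTER_CUBIC)
cv2.imwrite("pics/c1.png",np.hstack([a,cv2.copyMakeBorder(b,0,a.shape[0]-b.shape[0],0,0,cv2.BORDER_CONSTANT)]))
cv2.imwrite("pics/side2.png",s)
o=get_obs();e=o["ee_pos"];print(o["t"],e,R.from_rotvec(o["orientation"]).as_matrix().round(3)[:,1],o["width"])
for d in (-43.6,-29.6,-10,0): print(d,pix("side",e+[0,0,d]))
E
```

```text
10.925 [471.72260624 -10.99230742 162.34395479] [1.    0.002 0.   ] 8.752051000996044
-43.6 [279.07387486 238.42781731]
-29.6 [279.28570911 232.26887784]
-10 [279.58998473 223.4222676 ]
0 [279.74880946 218.80454468]
```

View pics/c1.png

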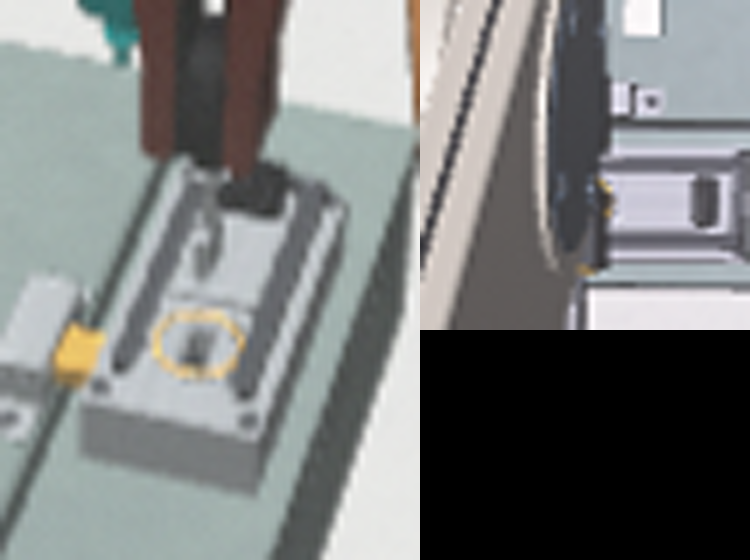

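The held key's bit shows at side (279.1,239), matching the prediction, so the side camera agrees with the arm in x. The ring centre at (278.0,248.8) puts the keyhole at about (472.5,-11.2). I'll shift 0.8 mm and lower to the face.

Request:
move_arm --pt "-0.02 0.08 1.2 0 0" --pt "0 0 0.9 0 0" --pt "0 0 0 0 0" --pt "0 0 0.2 0 0" --pt "0 0 0.2 0 0" --pt "0 0 0.2 0 0" --pt "0 0 0 0 0"

```text
t: 11.8
ee_pos: [472.6, -10.4, 135.2]
orientation: [-2.22, -2.222, -0.002]
ft_force: [0.6, 4.5, -1.8]
width: 8.5
grasp_force: 30.0
```

Request:
move_arm --pt "0.07 0 0.1 0 0" --pt "0 0 0.3 0 0" --pt "0 0 0.4 0 0" --pt "0 0 0.4 0 0" --pt "0 0 0 0 0"

```text
t: 12.42
ee_pos: [472.3, -10.1, 122.6]
orientation: [-2.22, -2.222, -0.0]
ft_force: [0.1, 5.7, -1.9]
width: 8.9
grasp_force: 30.0
```

Request:
move_arm --pt "0.06 0 0.1 0 0" --pt "0.1 0 0.15 0 0" --pt "-0.15 0 0.15 0 0" --pt "0.15 0 0.15 0 0" --pt "-0.15 0 0.15 0 0" --pt "0.15 0 0.15 0 0" --pt "-0.15 0 0.15 0 0" --pt "0.1 0 0 0 0"

```text
t: 13.42
ee_pos: [473.3, -9.4, 113.5]
orientation: [2.219, 2.222, 0.002]
ft_force: [2.2, -0.6, 2.4]
width: 8.8
grasp_force: 30.0
```

Request:
move_arm --pt "-0.1 0 0.15 0 0" --pt "0.15 0 0.15 0 0" --pt "-0.15 0 0.15 0 0" --pt "0.15 0 0.15 0 0" --pt "-0.15 0 0.1 0 0" --pt "0.15 0 0.1 0 0" --pt "-0.1 0 0 0 0" --pt "0 0 0 0 0"

```text
t: 14.42
ee_pos: [473.5, -9.8, 107.3]
orientation: [2.219, 2.221, 0.003]
ft_force: [-4.6, 2.5, 28.2]
width: 9.1
grasp_force: 30.0
```

```bash
python3 - <<'E'
from h import *
s=optics.get_image("side")
cv2.imwrite("pics/d1.png",cv2.resize(s[195:265,245:315],(0,0),fx=8,fy=8,interpolation=cv2.INTER_CUBIC))
o=get_obs();print(o["t"],o["ee_pos"],o["ft_force"])
for z in (95,98,104,121,138): print(z,(pix("side",[473,-9.8,z])-[245,195])*8)
E
```

```text
14.475 [473.52633094  -9.74564144 107.27147629] [-5.14829235  2.85574864 28.67610721]
95 [262.5015003  431.19166685]
98 [262.83303481 421.08550485]
104 [263.5005564  400.73745316]
121 [265.42474094 342.08256107]
138 [267.39900901 281.90097389]
```

View pics/d1.png

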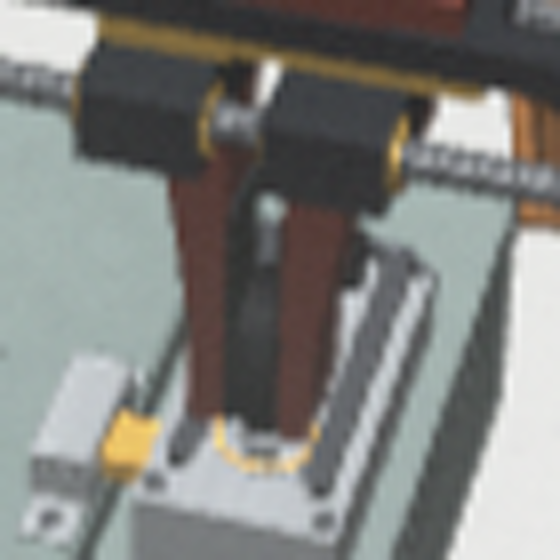

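The collar sits on the ring at about (262,447) in the crop, and TCP z matches the expected 107.6, so the key is home. Turning it clockwise now.

Request:
move_arm --pt "0 -0.05 -0.08 10 0" --pt "0 0 0 10 0" --pt "0 0 0 10 0" --pt "0 0 0 10 0" --pt "0 0 0 0 0"

```text
t: 15.1
ee_pos: [473.9, -10.2, 107.4]
orientation: [2.845, 1.326, 0.005]
ft_force: [0.0, 0.6, 16.0]
width: 8.9
grasp_force: 30.0
```

```bash
python3 - <<'E'
from h import *
o=get_obs();y=R.from_rotvec(o["orientation"]).as_matrix()[:,1];print(o["t"],o["ee_pos"],o["ft_force"],o["moment"],np.degrees(np.arctan2(y[1],y[0])),o["width"],o["qpos"])
E
```

```text
15.1 [473.86601276 -10.24973685 107.4142452 ] [ 0.01695659  0.57425087 16.00678555] [-0.1952405  -0.04180079  0.06906534] -40.006991419569225 8.881307159133792 [-4.62207271e-02  3.87498986e-01  2.03808974e+00 -1.20689203e-03
  7.11983438e-01  6.52941780e-01]
```

Request:
move_arm --pt "0 0 0 10 0" --pt "0 0 0 10 0" --pt "0 0 0 10 0" --pt "0 0 0 10 0" --pt "0 0 0 10 0" --pt "0 0 0 8 0" --pt "0 0 0 0 0" --pt "0 0 0 0 0"

```text
t: 16.1
ee_pos: [473.6, -10.7, 107.4]
orientation: [3.133, -0.215, 0.005]
ft_force: [-0.5, -4.3, 16.5]
width: 8.9
grasp_force: 30.0
```

```bash
python3 - <<'E'
from h import *
s=optics.get_image("side")
cv2.imwrite("pics/e1.png",cv2.resize(s[195:265,245:315],(0,0),fx=8,fy=8,interpolation=cv2.INTER_CUBIC))
o=get_obs();y=R.from_rotvec(o["orientation"]).as_matrix()[:,1];print(o["t"],o["ee_pos"],o["ft_force"],o["moment"],np.degrees(np.arctan2(y[1],y[0])),o["width"],o["qpos"])
E
```

```text
16.15 [473.5996926  -10.72836094 107.36583158] [-0.67591278 -4.10040644 16.84655068] [-0.88865636  0.307776    0.11932083] -97.8641447528295 9.12636836725212 [-0.04672544  0.3875083   2.03825772 -0.0024484   0.71239047  1.66317402]
```

View pics/e1.png

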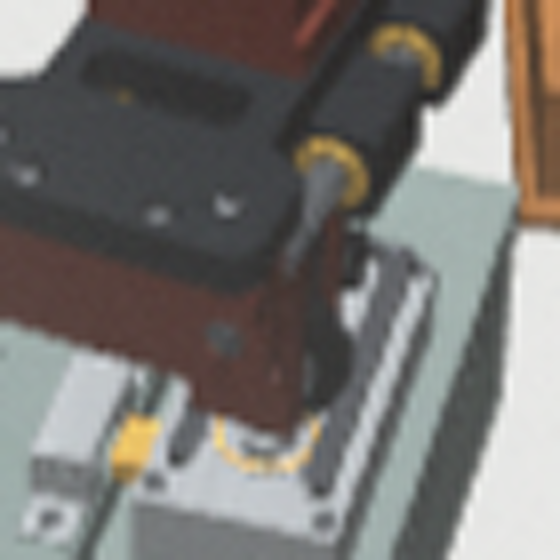

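The bolt has drawn back, but the moment (0.119 N·m) is still only the spring, so the stop isn't reached. Turning further.

Request:
move_arm --pt "0 0 0 4 0" --pt "0 0 0 4 0" --pt "0 0 0 0 0" --pt "0 0 0 0 0"

```text
t: 16.65
ee_pos: [473.6, -10.9, 107.4]
orientation: [3.11, -0.433, 0.006]
ft_force: [-0.1, -5.3, 17.0]
width: 8.9
grasp_force: 30.0
```

```bash
python3 - <<'E'
from h import *
o=get_obs();y=R.from_rotvec(o["orientation"]).as_matrix()[:,1];print(o["t"],o["ee_pos"],o["ft_force"],o["moment"],np.degrees(np.arctan2(y[1],y[0])),o["width"],o["qpos"][5])
E
```

```text
16.65 [473.57805243 -10.87479396 107.38021346] [-0.10369387 -5.33316285 17.02513998] [-1.00849489  0.40626259  0.17239237] -105.84579329335132 8.862192984894717 1.8026853448629112
```

Request:
move_arm --pt "0 0 0 4 0" --pt "0 0 0 0 0" --pt "0 0 0 0 0"

```text
t: 17.02
ee_pos: [474.1, -10.9, 107.4]
orientation: [3.093, -0.541, 0.007]
ft_force: [0.9, -5.1, 14.4]
width: 8.7
grasp_force: 30.0
```

```bash
python3 - <<'E'
from h import *
s=optics.get_image("side")
cv2.imwrite("pics/f1.png",cv2.resize(s[130:270,200:350],(0,0),fx=4,fy=4,interpolation=cv2.INTER_CUBIC))
o=get_obs();y=R.from_rotvec(o["orientation"]).as_matrix()[:,1];print(o["t"],o["ee_pos"],o["ft_force"],o["moment"],np.degrees(np.arctan2(y[1],y[0])),o["width"],o["grasp_force"])
E
```

```text
17.075 [474.03018928 -10.9398535  107.37674939] [ 0.48626446 -5.19890295 13.99379911] [-1.12444123 -0.04394307  0.26217458] -109.83706727868939 8.677605559283563 29.99438997823745
```

View pics/f1.png

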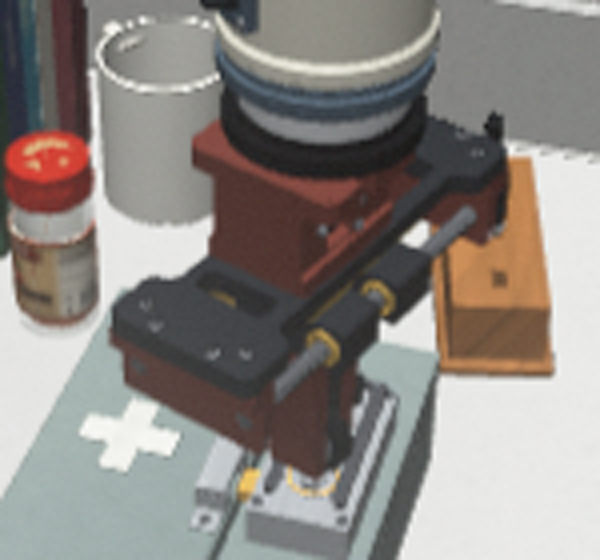

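The moment rose steeply to 0.26 N·m, so the key is hard against the stop and still gripped. The mug, the jar and the key block are untouched. Handing in.

```bash
python3 -c "
from h import *
print(close_job())"
```

```text
the job is handed in; nothing more can be done
None
```

The job is handed in: the dust cover is fully off the keyhole, and the round-headed key is fully in and turned clockwise to its stop, still gripped and held there; the other two keys, the mug and the jar were not touched.

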